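# Run the condiment carriage along the counter rail to the serving marker

## Robot

A 6-joint arm with a two-finger parallel gripper is mounted at the origin on the work surface. World frame = base frame: x ahead of the robot, y to its left, z up, the work surface at z = 0. Lengths are in m, angles in rad, forces in N, time in s.
With the tool pointing down it reaches from about 0.35 to 0.975 m from the base axis. Payload 4.9 kg.
Tool frame: the origin (TCP) lies between the finger pads, 19 mm behind the fingertips; this is the grasp point; z points along the fingers, y is the line along which they close (so a half turn about z gives the same grasp; the last joint's range is limited). The gripper opens to 85 mm and grips with 20 to 120 N. Pads are 22 mm wide; open, the fingers measure 114 mm over their backs; the gripper's body (76 mm by 85 mm) begins 54 mm behind the grasp point. The pads swing forward as they close: fully open they stand 13 mm farther back than shut.
Start: joints at [1.071, 0.053, 1.613, -0, 1.476, -0.119], TCP at [0.232, 0.58, 0.25] pointing down, gripper open.
Joint ranges: [-3.01, 3.01], [-1.01, 2.22], [0.06, 2.58], [-1.02, 4.17], [0.09, 2.62], [-3.14, 3.14]. Speed limits (rad/s): [2.57, 2.57, 3.14, 3.14, 3.14, 3.14].

## Interface

Orientations are given as [roll, pitch, yaw] about the fixed x, y, z axes, in that order (R = Rz(yaw) Ry(pitch) Rx(roll)).
In Python, from plant import ctrl gives the robot as it stands. The module is installed in compiled form; this text tells all that it offers.
- The arm moves only by the tool play_rows, never from a script. Its argument "steps" is a list of rows, each a list of 7 numbers: the shift along the tool's x, y, z in units of 10 cm (1.0 is 10 cm), then the turn, a rotation vector about the tool's x, y, z in units of 0.5 rad (1.0 is 0.5 rad), then the closure, from -1 (fully open) to 1 (shut). In form: [[x, y, z, rx, ry, rz, fingers], ...]. A call has 1 to 12 rows; each row shifts and turns the commanded pose from where the row before left it, along the tool's axes as they then stand; what a row does not reach is not made up. A row lasts 1/8 s, in which the tool goes at most 62.5 mm and 10.7 degrees, less where a joint would pass 70% of its speed; a pose out of reach is approached as far as the arm can. A call with a number of a shift or a turn outside -1 to 1 is refused whole. A call with a gripper value outside its range is refused whole. The fingers move at their own pace and stop on an object; the grip force is fixed at half the most. Time passes only in rows, so rows that do not move let the fingers close. It gives the time, the measured TCP pose, the force, the opening and the grip force at its end, in the units of the state.
- ctrl.observe(): the state, without advancing time (a new reading comes with each control period).
- ctrl.snapshot(name): name is "scene" or "top" or "wrist"; returns a dict with "pixels" (384x512x3 uint8, red, green, blue), "fx", "fy", "cx", "cy" (pixels), "extrinsics" (4x4, takes a point from world to camera coordinates); the wrist camera has in their place "mount" (4x4, takes a point from camera to tool coordinates, whose origin is the TCP and whose axes are the flange's). Camera axes: x right, y down, z forward; pixel columns grow to the right and rows downward; lengths in m; the calibration is good to about 2 mm. A picture is of the moment at which its call begins: read the wrist's pose just before it. There is no depth.
- ctrl.job_done(): hands the job in; it is judged then, once.
Trained networks look in a picture, given as the dict that the camera call returned (one of the last four; its "shot" number tells which), for a name from the list of things; names that differ only in an ending like _2 or _b are one class to them, and where a whole thing is asked for, a point or a joint stands for the part that bears it (a point fixed in the world has none). Each returns a list of dicts, best first, with "p" (0 to 1); they miss things now and then, are a little off and sometimes report something else, mostly with a low value. They report only what shows in the picture. A call takes as long as a camera call.
- ctrl.cut_out(query, picture): "region" (384x512 bool, what is visible of it) and "rect" ([left, top, width, height] as shares, 0 to 1, of the picture: columns of its width, rows of its height, round what is visible of it).
- ctrl.mark_of(query, picture): "point" ([column, row] as shares, 0 to 1, of the picture: columns of its width, rows of its height: a listed point, or the origin of a listed thing).
The state is a dict: "t": time; "joint_pos": joint angles; "joint_velocities": joint speeds; "effort": joint torques, N m; "tcp_pos": TCP position; "eef_rot": TCP orientation; "contact_force": force on the tool from outside, world axes, zero at the start; "moment": the same for the moment, N m; "opening": finger opening in m; "grasp_force": force on a finger pad.
Only numpy, scipy, OpenCV 4.12 (cv2) and the standard library are available. Lean on these libraries where they do the work, as an engineer would, in place of code of your own. Each camera call takes 0.05 s, during which the arm holds its last target. There are 200 camera calls.

## Task

Run the heavy, free-rolling condiment carriage along its rail to the green marker clip and brake it there, so that its white pointer stands still in line with the clip, and never let it strike the stop at the far end. Push and brake it only with the closed fingers against the two yellow sprung pads inside its opening, not by pressing on, gripping or dragging any other part of it. When it stays at rest at the clip, take the hand out clear of the carriage, and leave the clip and the other things on the counter where they are.

Things in the scene. Friction and masses are not known exactly. Their poses are not given: they have to be found in the camera images.
- track: Fixed dark wooden rail bed, 210 x 784 x 8 mm, flat on the counter; origin: centre of its underside. Its y axis is the direction of travel (roughly world +y), x points away from the robot, z up. A dark steel stop at each end (tops 53 mm above the counter). Does not move in a run; place and yaw differ between runs.
- carriage (a joint): Travel along the track's +y, m. 0: carriage middle at y = -0.180 of the track, at the near stop; 0.360: strikes the far stop (keep below 0.352). Red frame 362 mm long x 208 wide, fixed spice jars along its far side. Nominal 3.1 kg in all (hidden: 2.4 to 4.3). Rolls almost freely: drag 0.5 N s/m plus 0.03 N friction; from 0.1 m/s it coasts over 0.2 m. Start varies.
- slot (a point): Centre of the carriage's opening, midway between its two pads, 45 mm above the counter, 36 mm to -x of the carriage's middle line; track's axes. Opening 126 mm wide across, open down to the bed (8 mm): put the closed fingers in here, tips 20 to 35 mm above the counter. Tops above the counter: near rail 50, far shelf rail 56, pad housings 68, jars 80 mm. Touch nothing but the pads with over 3 N.
- pad_ahead (a joint): Compression of the yellow sprung pad at the front (+y) end of the opening, m: 0 fully out, 0.035 bottomed (still 20 mm out of its housing). Push +y on it to drive the carriage forwards. Fully out, its face is 90 mm to +y of slot; 116 mm wide, 25 to 64 mm above the counter. Spring 50 N/m, barely damped (0.6 N s/m): the carriage bounces off a finger held still.
- pad_behind (a joint): Compression of the like pad at the rear (-y) end of the opening, m: 0 fully out, 0.035 bottomed (still 20 mm out of its housing). Fully out, its face is 90 mm to -y of slot. Push -y on it to brake the carriage or drive it back. Spring 50 N/m, damping 0.6 N s/m.
- pointer (a point): Tip of the white pointer that juts 18 mm out of the carriage's far (+x) edge at the middle of its length, 58 mm above the counter; track's axes.
- clip_tip (a point): Tip of the green marker clip (40 x 60 mm foot, post and finger, top 58 mm above the counter) on the counter at the track's far (+x) edge; track's axes. The carriage is at the mark when the pointer is level with this tip along the track's y; the far stop is then 60 to 140 mm further on.
- clip (a joint): Place of the clip along the track, same zero and direction as carriage: the carriage is at the mark when carriage equals clip. Stiff; it stays where it is unless knocked.
- mug: Blue mug, 90 mm high, upright; bystander, origin under its centre.
- jar: Green glass jar, radius 45, 130 mm high; bystander, origin under its centre.
- bowl: Terracotta bowl, radius 65, 55 mm high; bystander, origin under its centre.
- can: Blue can, radius 35, 110 mm high; bystander, origin under its centre.
- coaster: Cork coaster, radius 48, 8 mm thick; bystander, origin under its centre.
- napkin_box: Wooden box 130 x 130 x 60 mm; bystander, origin under its centre.

How it is judged:
By the outcome, as a careful person would: the job done as asked, in the order asked, and still so for the second after the job is handed in, with the robot touching nothing.
It also fails if it takes over 30 s, if anything falls off the work surface, if the arm or the gripper's body presses on something with over 40 N, if the wrist force passes 120 N, or if a joint passes its speed limit or range.

## Working session

There is one attempt and no reset: what is moved stays moved. The work goes in short steps, Python scripts to look and compute and a tool call to move; the robot and the scene stay as the last step left them, time stands still between calls to the robot, and variables do not carry over. Pictures are saved under pics/ and viewed, at most 10 in all, crops included, and the job is handed in when it is done.

Besides the shell and the picture viewer there is one more tool, called after "Emit:" by a JSON object that holds its "api" and its "payload", one argument or row to a line. play_rows: Moves the arm, as the interface text tells. Its arguments: {"type":"object","properties":{"steps":{"type":"array","items":{"type":"array","items":{"type":"number","minimum":-1,"maximum":1}}}},"required":["steps"]}

```bash
mkdir -p pics
cat > h.py <<'E'
import numpy as np, cv2
from plant import ctrl
def px(p,pic): return np.array(p)*[512,384]
def ray(pic,uv,z):
    E=np.array(pic["extrinsics"]);R=E[:3,:3];t=E[:3,3];c=-R.T@t
    d=R.T@np.array([(uv[0]-pic["cx"])/pic["fx"],(uv[1]-pic["cy"])/pic["fy"],1])
    return c+d*(z-c[2])/d[2]
def save(pic,n,s=1.5): cv2.imwrite(f"pics/{n}.png",cv2.resize(cv2.cvtColor(pic["pixels"],cv2.COLOR_RGB2BGR),None,fx=s,fy=s))
E
python3 - <<'E'
from h import *
s=ctrl.observe();print(s)
Z=dict(track=0,slot=.045,pointer=.058,clip_tip=.058,mug=0,jar=0,bowl=0,can=0,coaster=0,napkin_box=0)
for n in("top","scene"):
    p=ctrl.snapshot(n);save(p,n+"0")
    for q in Z:
        for r in ctrl.mark_of(q,p)[:2]: print(n,q,round(r["p"],2),px(r["point"],p).round(1),ray(p,px(r["point"],p),Z[q]).round(4))
E
```

```text
{'t': 0.0, 'joint_pos': array([ 1.07100755e+00,  5.33467875e-02,  1.61430597e+00, -5.52841840e-06,
        1.47602962e+00, -1.18972560e-01]), 'joint_velocities': array([-0.00037831, -0.00208849,  0.00157725, -0.00166928,  0.00152111,
       -0.00212139]), 'effort': array([-8.07950391e-05, -3.93716419e+01, -3.70161545e+01, -1.86909128e-04,
        7.35191221e-03,  3.91438263e-06]), 'tcp_pos': array([0.2319955 , 0.57970363, 0.24876209]), 'eef_rot': array([-3.13951705e+00, -2.42569805e-04,  2.76077672e+00]), 'contact_force': array([-0.5544836 , -0.22388371,  0.30107694]), 'moment': array([ 0.01419535,  0.04089876, -0.02720935]), 'grasp_force': 0.0, 'opening': 0.08522250109279514}
top track 0.66 [251.9 207. ] [0.5256 0.0376 0.    ]
top slot 0.36 [126.8 228.3] [0.4278 0.5397 0.045 ]
top pointer 0.86 [291.4 177.3] [ 0.6418 -0.1232  0.058 ]
top pointer 0.6 [206.8 150.7] [0.751  0.2263 0.058 ]
top clip_tip 0.51 [222.6 176.2] [0.6435 0.1573 0.058 ]
top mug 0.93 [124.8 230.1] [0.4232 0.5645 0.    ]
top mug 0.75 [242.3 151.1] [0.7669 0.083  0.    ]
top jar 0.76 [242.3 150. ] [0.7718 0.0831 0.  
[... 196 characters left out ...]
3] [ 0.4486 -0.5621  0.    ]
top napkin_box 0.25 [223.4 176.7] [0.6537 0.1609 0.    ]
scene track 0.75 [252.6 178.8] [0.5095 0.0361 0.    ]
scene slot 0.87 [215.2 194.4] [ 0.4731 -0.108   0.045 ]
scene slot 0.52 [252.1 177.2] [0.5229 0.0192 0.045 ]
scene pointer 0.73 [245.4 226.7] [ 0.6296 -0.1372  0.058 ]
scene clip_tip 0.68 [307.8 171.2] [0.6552 0.1495 0.058 ]
scene mug 0.59 [319.   80.8] [0.4156 0.5498 0.    ]
scene bowl 0.7 [291.  248.2] [ 0.7694 -0.0819  0.    ]
scene bowl 0.52 [247.8 224.3] [ 0.6102 -0.106   0.    ]
scene can 0.79 [263.8 285.8] [ 0.7815 -0.2307  0.    ]
scene coaster 0.97 [347.9 183.7] [0.7723 0.2293 0.    ]
scene napkin_box 0.92 [107.3 301.1] [ 0.4548 -0.5655  0.    ]
```

View pics/top0.png

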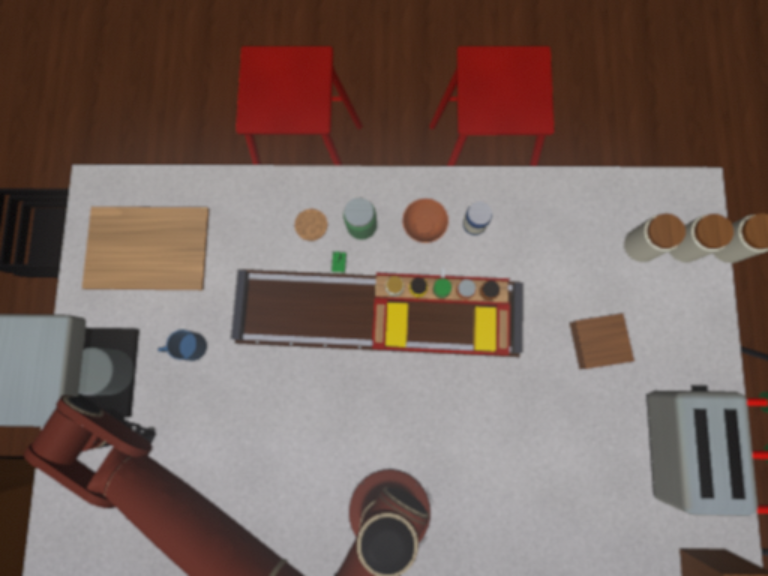

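View pics/scene0.png

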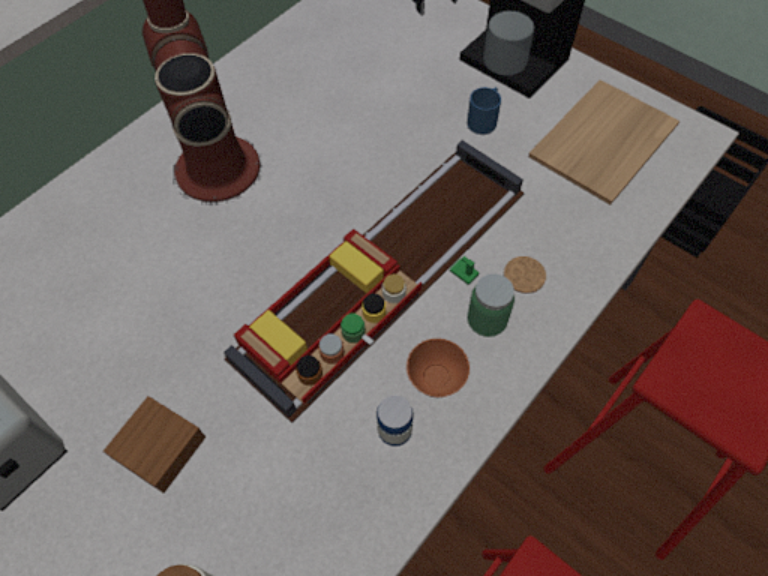

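Run:
```python
from h import *
t=ctrl.snapshot("top");s=ctrl.snapshot("scene")
def crop(p,x,y,w,h,k): return cv2.resize(p["pixels"][y:y+h,x:x+w,::-1],(w*k,h*k),interpolation=cv2.INTER_CUBIC)
im=np.zeros((560,800,3),np.uint8)
im[0:240,0:400]=crop(t,210,160,50,30,8)       # clip top
im[0:240,400:800]=crop(t,270,165,50,30,8)     # pointer top
im[250:550,0:400]=crop(s,285,160,50,37,8)[:300] if 0 else cv2.resize(crop(s,285,160,50,37,8),(400,300))
im[250:550,400:800]=cv2.resize(crop(s,220,205,50,37,8),(400,300))
cv2.imwrite("pics/c.png",im)
for n,p,zz in(("top",t,.064),("scene",s,.064)):
    hsv=cv2.cvtColor(p["pixels"],cv2.COLOR_RGB2HSV)
    m=cv2.inRange(hsv,(22,150,90),(33,255,255))
    k,l,st,c=cv2.connectedComponentsWithStats(m)
    for i in range(1,k):
        if st[i,4]>150: print(n,"yellow",st[i],c[i].round(1),ray(p,c[i],zz).round(4))
    m=cv2.inRange(hsv,(50,120,40),(75,255,255))
    k,l,st,c=cv2.connectedComponentsWithStats(m)
    for i in range(1,k):
        if st[i,4]>20: print(n,"green",st[i],c[i].round(1))
    for q in("carriage","clip","pointer","clip_tip","slot"):
        for r in ctrl.cut_out(q,p)[:1]: print(n,q,round(r["p"],2),(np.array(r["rect"])*[512,384,512,384]).round(1))
    print(n,"cam",(-np.array(p["extrinsics"])[:3,:3].T@np.array(p["extrinsics"])[:3,3]).round(3),p["fx"])
```

```text
top yellow [257 201  15  30 407] [264.2 215.9] [ 0.4826 -0.0142  0.064 ]
top yellow [316 204  15  30 441] [323.  218.5] [ 0.4747 -0.2474  0.064 ]
top green [222 169   8  12  86] [225.5 174.3]
top green [290 187  10  10  82] [294.6 191.3]
top carriage 0.88 [247.3 182.   91.4  55.4]
top clip 0.48 [220.3 167.2   9.3   9.6]
top pointer 0.58 [246.7 183.3  95.2  55.3]
top clip_tip 0.44 [221.6 168.2  10.8  13.2]
top slot 0.94 [248.5 181.3  92.5  56.4]
top cam [ 0.33  -0.019  1.539] 371.11497446122024
scene yellow [220 161  35  34 159] [236.3 181.5] [ 0.502  -0.0353  0.064 ]
scene green [301 171  18  18 177] [309.7 179.7]
scene green [227 209  16  14 162] [234.6 215.7]
scene carriage 0.55 [156.2 152.8 124.8 115.7]
scene clip 0.7 [299.4 172.8  14.8  18.1]
scene pointer 0.61 [154.7 152.6 121.4 113.1]
scene clip_tip 0.59 [153.7 154.  123.2 114.7]
scene slot 0.89 [156.6 150.8 123.1 120.7]
scene cam [ 1.055 -0.561  1.311] 446.997456559986
```

View pics/c.png

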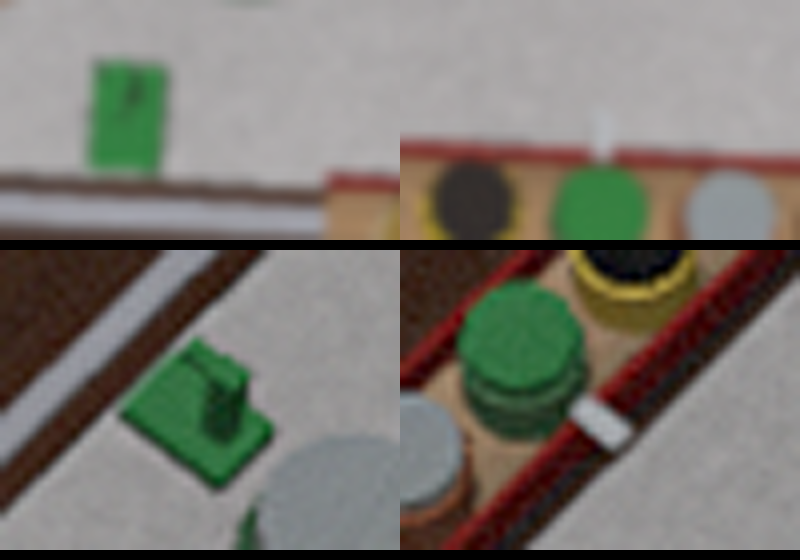

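Run:
```python
from h import *
t=ctrl.snapshot("top");s=ctrl.snapshot("scene")
print("ptr top",ray(t,(295.5,179.5),.058),"ptr scene",ray(s,(247.5,228),.058))
print("tip scene",ray(s,(308.9,172),.058),"foot centre top",ray(t,(226,174.6),.006))
# foot corners in scene crop
for c in((120,405),(218,488),(272,432)): print("foot corner",ray(s,(285+c[0]/8,160+(c[1]-250)/8.11),.004))
# track silver/wood line yaw: silver rails in top
p=t["pixels"].astype(int)
for a,b,y0,y1 in((168,245,176,196),(168,245,222,238)):
    xs=np.arange(a,b);g=p[y0:y1,a:b].sum(2);r=[]
    bright=p[y0:y1,a:b].sum(2)
    d=np.diff(bright,axis=0)
    rows=y0+np.argmin(d,axis=0) # bright->dark going down
    k=np.polyfit(xs,rows,1)
    for _ in range(4):
        e=rows-np.polyval(k,xs);ok=abs(e)<1.2;k=np.polyfit(xs[ok],rows[ok],1)
    A=ray(t,(a,np.polyval(k,a)),.012);B=ray(t,(b,np.polyval(k,b)),.012);v=A-B;print("yaw",np.arctan2(-v[0],v[1]),ok.sum(),A,B)
```

```text
ptr top [ 0.63276858 -0.13989814  0.058     ] ptr scene [ 0.63748548 -0.13638457  0.058     ]
tip scene [0.65993271 0.14925518 0.058     ] foot centre top [0.66169959 0.1493571  0.006     ]
foot corner [0.63683113 0.13723601 0.004     ]
foot corner [0.6933498  0.13142477 0.004     ]
foot corner [0.69470488 0.16807658 0.004     ]
yaw -0.035807919986770624 64 [0.63944918 0.39329513 0.012     ] [0.62779158 0.06787495 0.012     ]
yaw -0.03698383218097169 77 [0.4426761  0.38195585 0.012     ] [0.43090987 0.06395555 0.012     ]
```

Emit:
{"api": "play_rows", "payload": {
  "steps": [
    [0,0,0,0,0,-0.345,1],
    [0,0,0,0,0,-0.345,1],
    [-0.27,-0.55,0,0,0,0,1],
    [-0.27,-0.55,0,0,0,0,1],
    [-0.27,-0.55,0,0,0,0,1],
    [-0.27,-0.55,0,0,0,0,1],
    [-0.27,-0.55,0,0,0,0,1],
    [-0.27,-0.55,0,0,0,0,1],
    [-0.27,-0.55,0,0,0,0,1],
    [-0.27,-0.55,0,0,0,0,1],
    [-0.27,-0.55,0,0,0,0,1],
    [-0.27,-0.55,0,0,0,0,1]
  ]
}}

```text
t: 3.3
tcp_pos: [0.483, 0.0189, 0.2505]
eef_rot: [3.141, 0.001, 3.106]
contact_force: [0.5, 0.6, 0.7]
opening: 0.0002
grasp_force: 0.0
```

```bash
cat >> h.py <<'E'
from scipy.spatial.transform import Rotation as Ro
U=np.array([.036,.99935]);N=np.array([.99935,-.036])
def sn(p): return np.round([U@p[:2],N@p[:2]],4)
def wrist():
    o=ctrl.observe();p=ctrl.snapshot("wrist")
    T=np.eye(4);T[:3,:3]=Ro.from_euler("xyz",o["eef_rot"]).as_matrix();T[:3,3]=o["tcp_pos"]
    p["extrinsics"]=np.linalg.inv(T@np.array(p["mount"]));return o,p
E
python3 - <<'E'
from h import *
o,p=wrist();print(o["t"],o["tcp_pos"],o["eef_rot"],sn(o["tcp_pos"]),o["opening"],o["joint_velocities"].round(3));save(p,"w1")
print(np.array(p["mount"]).round(3))
for q in("pointer","clip_tip","slot"):
    for r in ctrl.mark_of(q,p)[:2]:
        u=px(r["point"],p);X=ray(p,u,.045 if q=="slot" else .058);print(q,r["p"],u.round(1),X.round(4),sn(X))
E
```

```text
3.3 [0.48298597 0.01889868 0.25045803] [3.14146438e+00 1.36477559e-03 3.10551650e+00] [0.0363 0.482 ] 0.00015536477715066013 [-0.926  0.424 -0.33   0.004 -0.097 -0.922]
[[ 0.001 -0.959 -0.284  0.072]
 [ 1.     0.001  0.    -0.001]
 [ 0.    -0.284  0.959 -0.124]
 [ 0.     0.     0.     1.   ]]
pointer 0.57 [117.9 311.8] [ 0.6356 -0.1372  0.058 ] [-0.1142  0.6401]
```

View pics/w1.png

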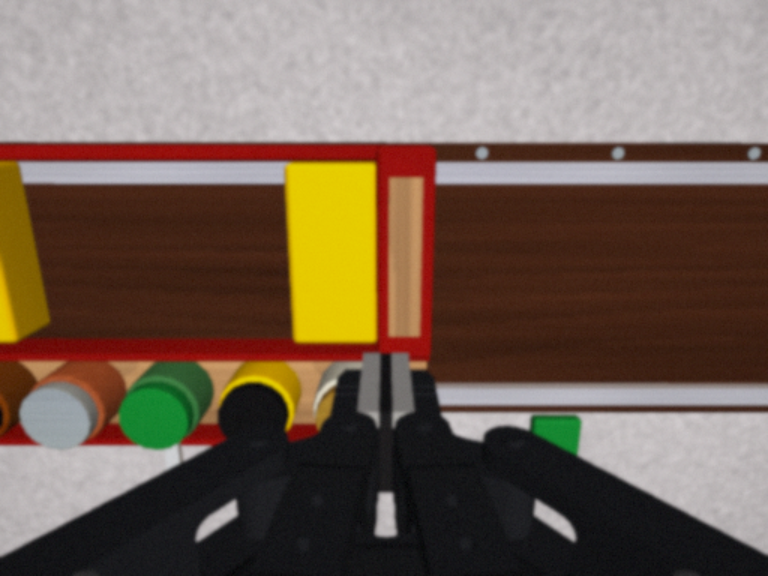

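Run:
```python
from h import *
o,p=wrist();print(o["tcp_pos"],o["joint_velocities"].round(2),p["fx"],p["cx"])
hsv=cv2.cvtColor(p["pixels"],cv2.COLOR_RGB2HSV)
for nm,lo,hi,z in(("yellow",(24,200,120),(32,255,255),.064),("green",(50,150,60),(75,255,255),.006)):
    k,l,st,c=cv2.connectedComponentsWithStats(cv2.inRange(hsv,lo,hi))
    for i in range(1,k):
        if st[i,4]>120:
            x,y,w,h,a=st[i]
            print(nm,st[i],c[i].round(1),"L",sn(ray(p,(x,y+h/2),z)),"R",sn(ray(p,(x+w,y+h/2),z)),"Tmid",sn(ray(p,(x+w/2,y),z)),"Bmid",sn(ray(p,(x+w/2,y+h),z)))
save(p,"w2")
import pickle;pickle.dump(p,open("w2.pkl","wb"))
```

```text
[0.48254762 0.01993372 0.24992319] [ 0.05 -0.02  0.01  0.    0.    0.  ] 341.74899070843685 256.75364730287913
yellow [ 189  110   60  119 6749] [220.  167.9] L [-0.0262  0.4801] R [0.0295 0.4802] Tmid [0.0034 0.4263] Bmid [-3.000e-04  5.397e-01]
yellow [  0 191  10  39 201] [  2.7 215.1] L [-0.2103  0.5202] R [-0.2007  0.5202] Tmid [-0.2014  0.5006] Bmid [-0.2098  0.5404]
yellow [147 251  49  35 328] [175.2 260.8] L [-0.0748  0.5828] R [-0.0251  0.5829] Tmid [-0.0485  0.5633] Bmid [-0.0514  0.603 ]
green [  78  255   50   45 1724] [103.  277.4] L [-0.1805  0.6274] R [-0.1198  0.6275] Tmid [-0.1462  0.5973] Bmid [-0.1542  0.6589]
green [354 279  32  24 536] [371.5 287.7] L [0.156  0.6467] R [0.1954 0.6468] Tmid [0.1742 0.6301] Bmid [0.1773 0.6638]
```

View pics/w2.png

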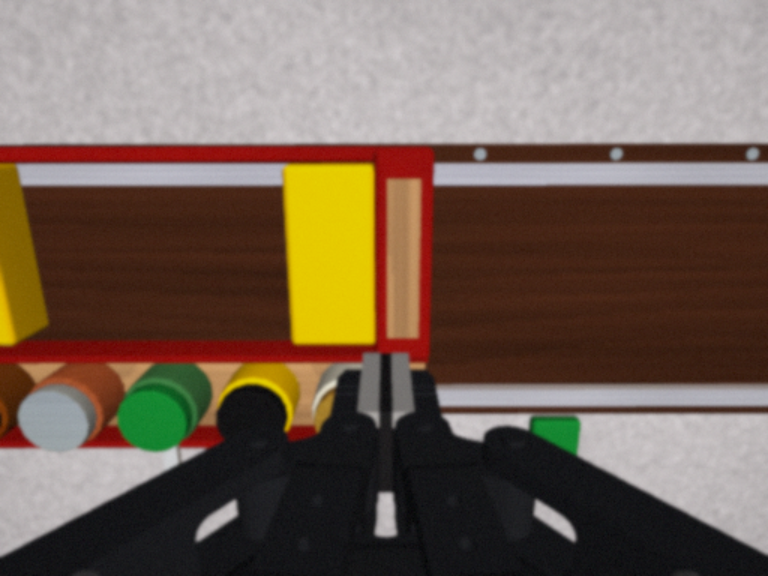

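Emit:
{"api": "play_rows", "payload": {
  "steps": [
    [0,-0.42,0.2,0,0,0,1],
    [-0.02,-0.42,0.2,0,0,0,1],
    [0,-0.42,0.2,0,0,0,1],
    [0,0,0.35,0,0,0,1],
    [0,0,0.35,0,0,0,1],
    [0,0,0.35,0,0,0,1],
    [0,0,0.35,0,0,0,1]
  ]
}}

```text
t: 4.42
tcp_pos: [0.4801, -0.1033, 0.0492]
eef_rot: [3.142, 0.001, 3.109]
contact_force: [0.3, 0.3, 0.2]
opening: -0.0001
grasp_force: 0.0
```

```bash
cat >> h.py <<'E'
def meas():
    o=ctrl.observe();p=ctrl.snapshot("scene")
    hsv=cv2.cvtColor(p["pixels"],cv2.COLOR_RGB2HSV)
    k,l,st,c=cv2.connectedComponentsWithStats(cv2.inRange(hsv,(50,120,40),(75,255,255)))
    out=[(st[i,4],*c[i].round(1),*sn(ray(p,c[i],.07))) for i in range(1,k) if st[i,4]>40]
    print("t",round(o["t"],3),"tcp s,n,z",sn(o["tcp_pos"]),round(o["tcp_pos"][2],4),"Fs",round(U@o["contact_force"][:2],2),"jv",abs(o["joint_velocities"]).max().round(3));
    for x in out: print(*[float(v) for v in x])
    return p
E
python3 -c "
from h import *
p=meas();o,w=wrist();save(w,'w3')"
```

```text
t 4.425 tcp s,n,z [-0.0859  0.4835] 0.0492 Fs 0.35 jv 0.571
178.0 309.8 179.7 0.1451 0.6788
159.0 234.5 215.7 -0.1135 0.5875
```

View pics/w3.png

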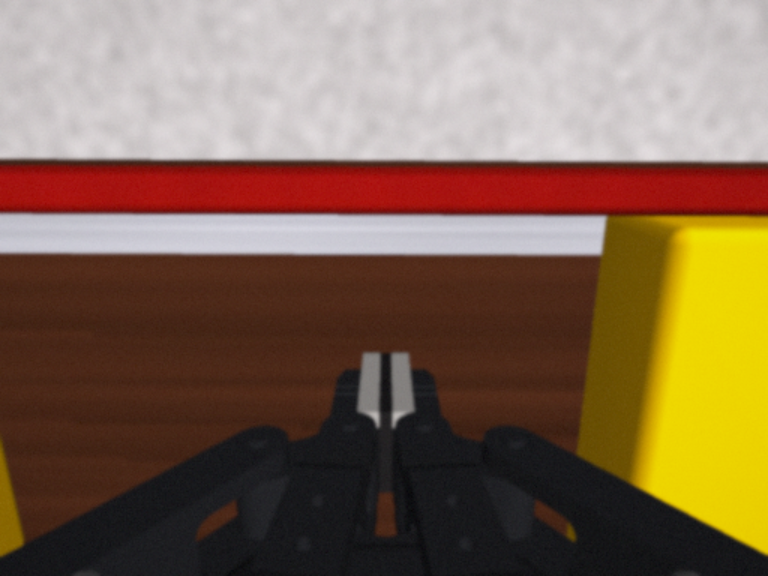

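Emit:
{"api": "play_rows", "payload": {
  "steps": [
    [0,0.13,0,0,0,0,1],
    [0,0.13,0,0,0,0,1],
    [0,0.13,0,0,0,0,1],
    [0,0.065,0,0,0,0,1],
    [0,0.065,0,0,0,0,1],
    [0,0.065,0,0,0,0,1],
    [0,0.065,0,0,0,0,1],
    [0,0.065,0,0,0,0,1],
    [0,0.065,0,0,0,0,1],
    [0,0.065,0,0,0,0,1],
    [0,0.065,0,0,0,0,1],
    [0,0.065,0,0,0,0,1]
  ]
}}

```text
t: 6.02
tcp_pos: [0.4833, -0.0071, 0.0499]
eef_rot: [3.141, -0.0, 3.106]
contact_force: [0.2, -0.1, 0.4]
opening: -0.0001
grasp_force: 0.0
```

```bash
python3 -c "
from h import *
meas()"
```

```text
t 6.025 tcp s,n,z [0.0103 0.4832] 0.0499 Fs -0.13 jv 0.109
178.0 309.8 179.7 0.1451 0.6788
154.0 246.7 204.2 -0.0584 0.588
```

Emit:
{"api": "play_rows", "payload": {
  "steps": [
    [0,0.05,0,0,0,0,1],
    [0,0.05,0,0,0,0,1],
    [0,0.05,0,0,0,0,1],
    [0,0.05,0,0,0,0,1]
  ]
}}

```text
t: 6.58
tcp_pos: [0.4841, 0.0126, 0.05]
eef_rot: [3.142, -0.0, 3.106]
contact_force: [0.4, 0.5, -0.1]
opening: -0.0
grasp_force: 0.0
```

```bash
python3 -c "
from h import *
meas()"
```

```text
t 6.575 tcp s,n,z [0.0301 0.4834] 0.05 Fs 0.55 jv 0.085
177.0 309.7 179.7 0.145 0.6787
144.0 256.8 194.6 -0.0113 0.5883
```

Emit:
{"api": "play_rows", "payload": {
  "steps": [
    [0,0.09,0,0,0,0,1],
    [0,0.09,0,0,0,0,1],
    [0,0.09,0,0,0,0,1],
    [0,0.09,0,0,0,0,1],
    [0,0.09,0,0,0,0,1],
    [0,0,0,0,0,0,1],
    [0,0,0,0,0,0,1],
    [0,0,0,0,0,0,1]
  ]
}}

```text
t: 7.62
tcp_pos: [0.4858, 0.0571, 0.05]
eef_rot: [-3.142, 0.0, 3.105]
contact_force: [-1.2, -0.0, -0.1]
opening: 0.0001
grasp_force: 0.0
```

```bash
python3 -c "
from h import *
meas()"
```

```text
t 7.625 tcp s,n,z [0.0745 0.4834] 0.05 Fs -0.08 jv 0.001
177.0 309.7 179.6 0.1451 0.6787
141.0 271.1 180.9 0.0576 0.5882
```

Emit:
{"api": "play_rows", "payload": {
  "steps": [
    [0,0.08,0,0,0,0,1],
    [0,0.08,0,0,0,0,1],
    [0,0.08,0,0,0,0,1],
    [0,0.08,0,0,0,0,1],
    [0,0.08,0,0,0,0,1],
    [0,0.08,0,0,0,0,1],
    [0,0.08,0,0,0,0,1],
    [0,0.08,0,0,0,0,1],
    [0,0.08,0,0,0,0,1],
    [0,0.08,0,0,0,0,1],
    [0,0.08,0,0,0,0,1],
    [0,0,0,0,0,0,1]
  ]
}}

```text
t: 9.18
tcp_pos: [0.4889, 0.1458, 0.05]
eef_rot: [-3.142, -0.0, 3.107]
contact_force: [0.0, -0.3, -0.2]
opening: 0.0001
grasp_force: 0.0
```

```bash
python3 -c "
from h import *
meas()"
```

```text
t 9.175 tcp s,n,z [0.1633 0.4833] 0.05 Fs -0.34 jv 0.013
134.0 283.4 169.0 0.1192 0.5881
177.0 309.7 179.7 0.145 0.6787
```

Emit:
{"api": "play_rows", "payload": {
  "steps": [
    [0,0.03,0,0,0,0,1],
    [0,0.03,0,0,0,0,1],
    [0,0.03,0,0,0,0,1],
    [0,0.03,0,0,0,0,1],
    [0,0.03,0,0,0,0,1],
    [0,0.03,0,0,0,0,1],
    [0,0.03,0,0,0,0,1],
    [0,0.03,0,0,0,0,1],
    [0,0.03,0,0,0,0,1],
    [0,0.03,0,0,0,0,1],
    [0,0.03,0,0,0,0,1],
    [0,0,0,0,0,0,1]
  ]
}}

```text
t: 10.72
tcp_pos: [0.4901, 0.1784, 0.05]
eef_rot: [-3.142, 0.0, 3.106]
contact_force: [-0.3, 0.1, -0.2]
opening: 0.0001
grasp_force: 0.0
```

```bash
python3 -c "
from h import *
p=meas()
c=p['pixels'][150:200,270:340,::-1];cv2.imwrite('pics/s4.png',cv2.resize(c,None,fx=10,fy=10,interpolation=cv2.INTER_CUBIC))"
```

```text
t 10.725 tcp s,n,z [0.196  0.4833] 0.05 Fs 0.1 jv 0.006
129.0 288.3 164.3 0.1444 0.5882
179.0 309.7 179.7 0.145 0.6787
```

View pics/s4.png

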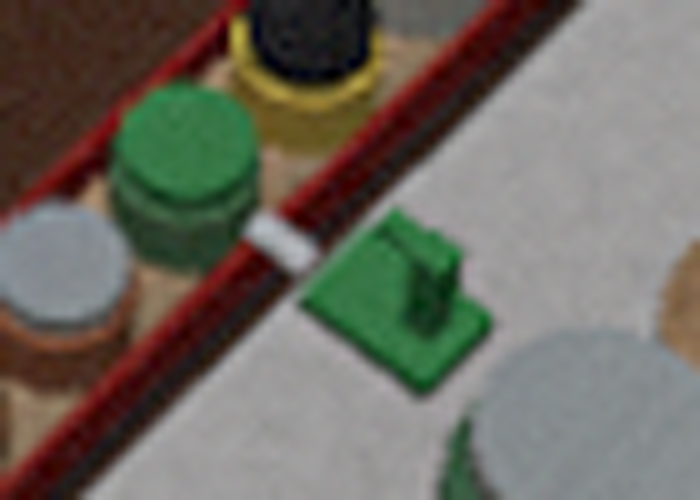

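```bash
python3 -c "
from h import *
p=meas()
for n,u in(('ptr',(300.5,175.8)),('ptr root',(295.8,172.7)),('tip',(308.7,172)),('clipback',(315.3,175.7))): print(n,sn(ray(p,u,.058)))
"
```

```text
t 10.775 tcp s,n,z [0.1958 0.4833] 0.05 Fs 0.79 jv 0.002
133.0 288.4 164.3 0.1447 0.5884
177.0 309.7 179.6 0.1451 0.6787
ptr [0.1429 0.6429]
ptr root [0.1418 0.6235]
tip [0.1725 0.6536]
clipback [0.1757 0.679 ]
```

Emit:
{"api": "play_rows", "payload": {
  "steps": [
    [0,0.1,0,0,0,0,1],
    [0,0.1,0,0,0,0,1],
    [0,0.016,0,0,0,0,1],
    [0,0.016,0,0,0,0,1],
    [0,0.016,0,0,0,0,1],
    [0,0.016,0,0,0,0,1],
    [0,0.016,0,0,0,0,1],
    [0,0.016,0,0,0,0,1],
    [0,0.016,0,0,0,0,1],
    [0,0.016,0,0,0,0,1],
    [0,0.016,0,0,0,0,1],
    [0,0.016,0,0,0,0,1]
  ]
}}

```text
t: 12.32
tcp_pos: [0.4914, 0.2144, 0.0501]
eef_rot: [3.142, 0.0, 3.106]
contact_force: [0.0, 0.5, 0.3]
opening: 0.0002
grasp_force: 0.0
```

```bash
python3 -c "
from h import *
meas()"
```

```text
t 12.325 tcp s,n,z [0.2319 0.4834] 0.0501 Fs 0.51 jv 0.025
130.0 291.1 161.4 0.1592 0.5877
176.0 309.7 179.7 0.145 0.6787
```

Emit:
{"api": "play_rows", "payload": {
  "steps": [
    [0,-0.1,0,0,0,0,1],
    [0,-0.3,0,0,0,0,1],
    [0,-0.3,0,0,0,0,1],
    [0,-0.3,0,0,0,0,1],
    [0,-0.1,0,0,0,0,1]
  ]
}}

```text
t: 13.0
tcp_pos: [0.4872, 0.1027, 0.05]
eef_rot: [-3.142, -0.0, 3.104]
contact_force: [0.7, -1.2, 1.1]
opening: -0.0002
grasp_force: 0.0
```

```bash
python3 -c "
from h import *
meas()"
```

```text
t 13.0 tcp s,n,z [0.1202 0.4832] 0.05 Fs -1.18 jv 0.15
135.0 293.6 159.5 0.1705 0.589
178.0 309.8 179.7 0.1451 0.6788
```

Emit:
{"api": "play_rows", "payload": {
  "steps": [
    [0,-0.03,0,0,0,0,1],
    [0,-0.03,0,0,0,0,1],
    [0,-0.03,0,0,0,0,1],
    [0,0,0,0,0,0,1],
    [0,0,0,0,0,0,1],
    [0,0,0,0,0,0,1],
    [0,0,0,0,0,0,1],
    [0,0,0,0,0,0,1],
    [0,0,0,0,0,0,1],
    [0,0,0,0,0,0,1],
    [0,0,0,0,0,0,1]
  ]
}}

```text
t: 14.42
tcp_pos: [0.4871, 0.0953, 0.05]
eef_rot: [-3.142, 0.0, 3.106]
contact_force: [-0.3, 0.1, -0.1]
opening: 0.0002
grasp_force: 0.0
```

```bash
python3 -c "
from h import *
meas();p=meas()
c=p['pixels'][145:195,275:335,::-1];a=cv2.resize(c,None,fx=10,fy=10,interpolation=cv2.INTER_CUBIC);cv2.imwrite('pics/s5.png',a)"
```

```text
t 14.425 tcp s,n,z [0.1128 0.4833] 0.05 Fs 0.1 jv 0.001
126.0 294.7 158.1 0.1777 0.5881
179.0 309.8 179.6 0.1452 0.6788
t 14.475 tcp s,n,z [0.1128 0.4834] 0.05 Fs 0.38 jv 0.002
133.0 294.6 158.1 0.1774 0.5878
177.0 309.7 179.7 0.1447 0.6787
```

View pics/s5.png

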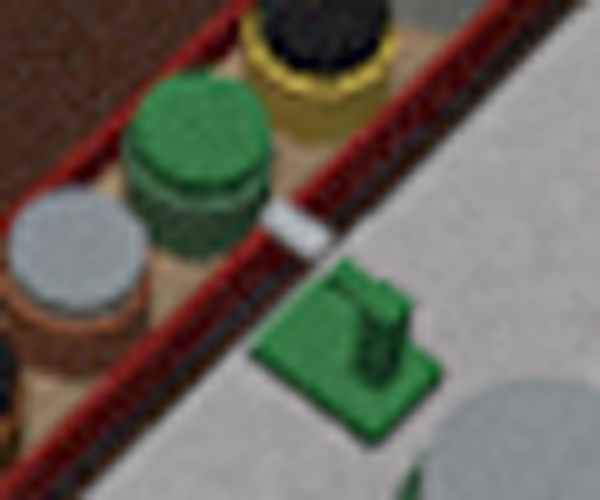

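```bash
python3 -c "
from h import *
p=meas()
for n,u in(('ptr',(307.5,169.6)),('root',(302.5,166.5)),('tip',(308.8,172.2)),('clipback',(315,175.2))): print(n,sn(ray(p,u,.058)))
# ECC-free white-pointer centroid
g=p['pixels'].astype(int)
t=ctrl.snapshot('top');e=ctrl.observe();a=t['pixels'][160:195,205:245,::-1];cv2.imwrite('pics/t5.png',cv2.resize(a,None,fx=16,fy=16,interpolation=cv2.INTER_CUBIC))
"
```

```text
t 14.525 tcp s,n,z [0.1128 0.4833] 0.05 Fs -0.43 jv 0.002
132.0 294.7 158.1 0.1777 0.588
175.0 309.7 179.7 0.1449 0.6786
ptr [0.1772 0.6447]
root [0.1756 0.6245]
tip [0.1721 0.6544]
clipback [0.1766 0.677 ]
```

View pics/t5.png

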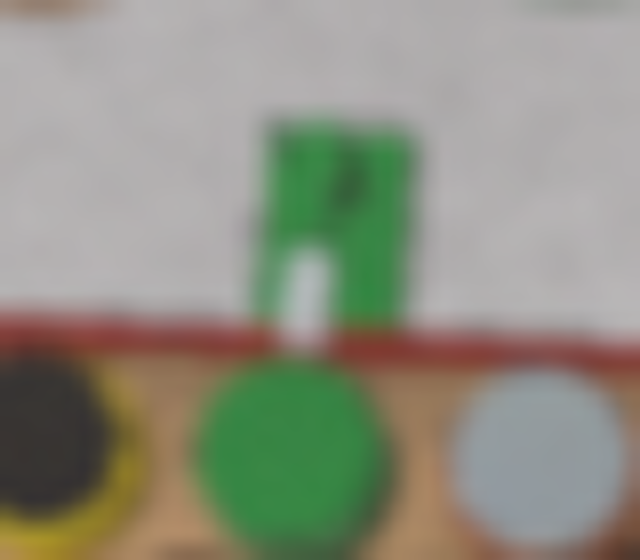

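Emit:
{"api": "play_rows", "payload": {
  "steps": [
    [0,0.1,0,0,0,0,1],
    [0,0.1,0,0,0,0,1],
    [0,0,-0.3,0,0,0,1],
    [0,0,-0.5,0,0,0,1],
    [0,0,-0.5,0,0,0,1],
    [-0.2,-0.45,-0.2,0,0,0,1],
    [-0.2,-0.45,0,0,0,0,1],
    [0,0,0,0,0,0,1],
    [0,0,0,0,0,0,1],
    [0,0,0,0,0,0,1]
  ]
}}

```text
t: 15.88
tcp_pos: [0.524, 0.0251, 0.1995]
eef_rot: [3.141, -0.001, 3.107]
contact_force: [-0.3, 0.4, -0.3]
opening: 0.0003
grasp_force: 0.0
```

```bash
python3 -c "
from h import *
meas();o,p=wrist();print(o['tcp_pos'],sn(o['tcp_pos']),o['eef_rot']);save(p,'w6')
for q in('pointer','clip_tip'):
    for r in ctrl.mark_of(q,p)[:2]:
        u=px(r['point'],p);print(q,r['p'],u.round(1),sn(ray(p,u,.058)))
import pickle;pickle.dump(p,open('w6.pkl','wb'))
"
```

```text
t 15.875 tcp s,n,z [0.0439 0.5228] 0.1995 Fs 0.42 jv 0.003
135.0 294.7 158.2 0.1774 0.5883
177.0 309.7 179.7 0.1451 0.6787
[0.52406489 0.02505874 0.19956369] [0.0439 0.5228] [ 3.14139023e+00 -7.89913809e-04  3.10746295e+00]
pointer 0.73 [401.1 308.2] [0.1738 0.6391]
clip_tip 0.62 [400.7 309. ] [0.1735 0.6399]
```

View pics/w6.png

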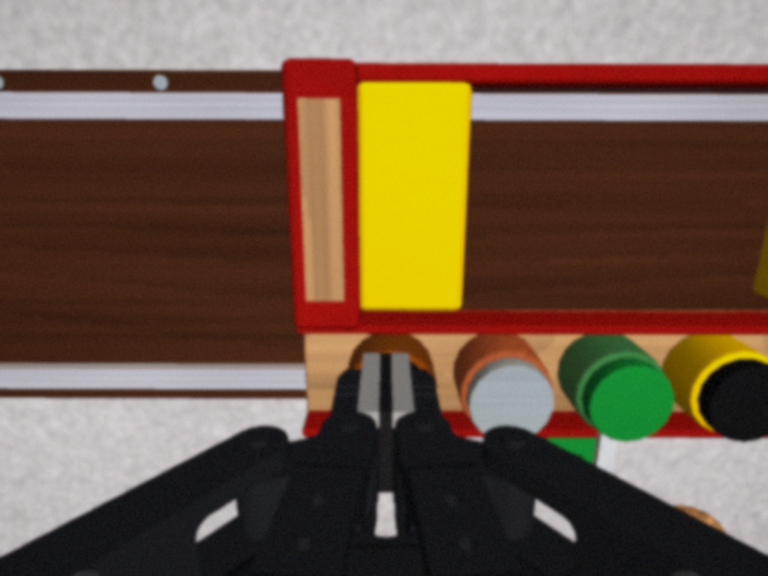

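Emit:
{"api": "play_rows", "payload": {
  "steps": [
    [0,0,-0.2,0,0,0,1],
    [-0.4,0.33,0,0,0,0,1],
    [-0.4,0.33,0,0,0,0,1],
    [-0.4,0.33,0,0,0,0,1],
    [-0.4,0.33,0,0,0,0,1],
    [0,0,0,0,0,0,1],
    [0,0,0,0,0,0,1],
    [0,0,0,0,0,0,1]
  ]
}}

```text
t: 17.08
tcp_pos: [0.6888, 0.1494, 0.2212]
eef_rot: [-3.142, 0.001, 3.105]
contact_force: [-0.3, 0.3, -0.8]
opening: 0.0001
grasp_force: 0.0
```

```bash
python3 -c "
from h import *
o,p=wrist();print(o['t'],sn(o['tcp_pos']),o['tcp_pos'][2])
import pickle;pickle.dump(p,open('w7.pkl','wb'))
E=p['extrinsics'];
def proj(s,n,z):
    X=E@np.r_[U*s+N*n,z,1];return np.round([p['fx']*X[0]/X[2]+p['cx'],p['fy']*X[1]/X[2]+p['cy']],1)
print('ptr pred',proj(.1765,.641,.058),'tip',proj(.1757,.655,.058),'foot',proj(.1757,.665,.004))
a=p['pixels'].astype(int);hsv=cv2.cvtColor(p['pixels'],cv2.COLOR_RGB2HSV)
g=cv2.inRange(hsv,(50,110,30),(75,255,255))
for r in range(150,250,5):
    x=np.where(g[r]>0)[0]; x=x[(x>190)&(x<330)]
    w=np.where((a[r].min(1)>130))[0]; w=w[(w>220)&(w<300)]
    print(r,(x.min(),x.max(),len(x)) if len(x) else None,(w.min(),w.max(),len(w)) if len(w) else None)
"
```

```text
17.075 [0.1741 0.683 ] 0.22119833815905493
ptr pred [260.5 127.5] tip [259.5 144.4] foot [259.1 145.9]
150 (np.int64(238), np.int64(276), 39) None
155 (np.int64(238), np.int64(276), 39) None
160 (np.int64(238), np.int64(276), 39) None
165 (np.int64(238), np.int64(276), 39) None
170 None None
175 None None
180 None None
185 None None
190 None None
195 None None
200 None None
205 None None
210 (np.int64(191), np.int64(221), 31) None
215 (np.int64(191), np.int64(228), 38) None
220 (np.int64(191), np.int64(233), 43) None
225 (np.int64(191), np.int64(237), 47) None
230 (np.int64(191), np.int64(240), 50) None
235 (np.int64(191), np.int64(240), 50) None
240 (np.int64(191), np.int64(239), 49) None
245 (np.int64(191), np.int64(237), 46) None
```

```bash
python3 -c "
from h import *
import pickle;p=pickle.load(open('w7.pkl','rb'))
a=p['pixels'].astype(int)
for r in range(106,168,4):
    print(r,' '.join('%d/%d'%(a[r,c,0],a[r,c,1]) for c in range(236,282,3)))
for r,z in((158,.006),):print(sn(ray(p,(238,r),z)),sn(ray(p,(277,r),z)))
"
```

```text
106 84/61 87/64 85/59 81/59 80/59 95/79 135/136 135/136 134/133 127/124 85/62 84/60 86/61 85/61 85/59 87/62
110 121/118 57/89 44/89 45/88 39/86 76/101 130/132 134/137 132/135 124/128 44/85 47/90 44/90 59/91 121/121 128/123
114 89/96 12/75 16/89 14/88 15/86 57/97 131/132 136/134 132/132 118/126 15/86 13/85 10/85 15/83 96/103 123/120
118 82/91 12/76 16/88 11/83 13/83 58/98 135/137 137/136 134/136 121/129 17/86 12/85 13/85 13/83 97/106 128/124
122 90/97 9/76 14/85 9/82 15/84 57/97 133/135 135/134 132/134 114/123 18/86 11/84 12/85 14/83 100/106 132/127
126 98/101 15/82 9/82 17/88 17/87 64/102 130/132 131/133 132/135 119/127 21/89 7/82 13/85 17/81 105/112 129/127
130 98/102 8/75 15/87 15/84 5/83 26/89 48/95 49/96 50/96 53/98 12/85 13/85 10/83 10/79 99/105 124/122
134 96/99 12/76 14/84 15/83 12/83 6/78 10/76 16/77 10/76 13/82 8/81 16/87 9/83 16/83 96/101 124/119
138 96/98 11/74 17/88 12/86 13/82 15/75 9/82 0/80 17/89 9/73 12/83 6/79 9/83 10/81 93/99 121/115
142 105/107 18/79 12/84 4/80 9/80 11/75 8/82 13/84 14/85 6/73 7/81 7/84 12/85 12/81 100/105 121/117
146 109/108 16/72 13/85 9/82 12/85 10/69 10/82 16/86 6/81 8/72 10/84 18/85 15/84 4/77 103/107 122/117
150 116/113 16/74 12/83 2/82 9/79 6/52 12/84 12/81 11/85 11/68 11/80 13/85 9/83 6/78 100/103 127/122
154 109/108 16/72 12/84 13/83 10/76 9/67 10/82 14/87 15/87 15/77 11/76 16/83 8/81 14/79 107/111 122/120
158 109/107 13/71 11/83 9/83 13/79 8/75 6/83 14/84 15/90 11/86 14/83 10/81 13/84 20/83 111/112 124/123
162 110/109 16/72 11/84 15/85 8/75 13/79 12/84 14/86 7/82 11/83 16/79 15/85 16/84 20/82 106/109 126/122
166 105/103 23/69 14/78 21/82 14/78 7/74 7/81 3/80 12/80 8/79 13/75 14/81 10/79 24/76 116/114 126/124
[0.1545 0.6769] [0.1938 0.6769]
```

Emit:
{"api": "play_rows", "payload": {
  "steps": [
    [0,0,-0.3,0,0,0,1],
    [0,0,-0.3,0,0,0,1],
    [0,0,0,0,0,0,1],
    [0,0,0,0,0,0,1]
  ]
}}

```text
t: 17.62
tcp_pos: [0.6886, 0.1496, 0.2793]
eef_rot: [-3.141, -0.001, 3.105]
contact_force: [0.3, -0.2, 0.1]
opening: -0.0002
grasp_force: 0.0
```

```bash
python3 -c "
from h import *
meas();print(ctrl.job_done())"
```

```text
t 17.625 tcp s,n,z [0.1743 0.6827] 0.2793 Fs -0.19 jv 0.02
130.0 294.6 158.1 0.1774 0.5879
177.0 309.7 179.7 0.145 0.6787
the job is handed in; nothing more can be done
None
```

I handed the job in at 17.6 s: the carriage is at rest with its pointer within about 1 mm of the clip, and the hand is out and clear, but it coasted to rest on its own friction after gentle pushes on the front pad, so I never braked it with the rear pad.

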